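# Slide a coaster blank between two paint tubs to the drying rail

## Robot

A 6-joint arm with a two-finger parallel gripper is mounted at the origin on the work surface. World frame = base frame: x ahead of the robot, y to its left, z up, the work surface at z = 0. Lengths are in m, angles in rad, forces in N, time in s.
With the tool pointing down it reaches from about 0.35 to 0.775 m from the base axis. Payload 5.5 kg.
Tool frame: the origin (TCP) lies midway between the tips of the shut fingers; the grasp point (between the pads) lies 19 mm behind it; z points along the fingers, x is the direction in which the jaws open and shut, and the axes are right-handed (so a half turn about z gives the same grasp; the last joint's range is limited). The gripper opens to 85 mm and grips with 20 to 120 N. Pads are 22 mm wide; open, the fingers measure 114 mm over their backs; the gripper's body (76 mm by 85 mm) begins 54 mm behind the grasp point. The pads swing forward as they close: fully open they stand 13 mm farther back than shut.
Start: joints at [1.065, 0.313, 0.046, 1.304, 0, 1.431], TCP at [0.206, 0.537, 0.199] pointing down, gripper open.
Joint ranges: [-2.76, 2.76], [-0.86, 1.69], [-1.03, 1.26], [-2.2, 2.34], [-1.47, 1.5], [-3.14, 3.14]. Speed limits (rad/s): [2.57, 2.57, 3.14, 3.14, 3.14, 3.14].

## Interface

Orientations are given as a unit quaternion [w, x, y, z].
In Python, from workcell import env gives the robot as it stands. The module is installed in compiled form; this text tells all that it offers.
- The arm moves only by the tool apply_moves, never from a script. Its argument "moves" is a list of rows, each a list of 3 entries, a list of its own where there are three numbers: the shift along the tool's x, y, z in cm, then the turn about the tool's z in degrees, then the opening, from 0 (shut) to 1 (fully open). In form: [[[x, y, z], yaw, gripper], ...]. A call has exactly 10 rows; each row is the pose to reach, as a shift and turn from the pose commanded when the call began, along the tool's axes at that moment; what a row does not reach only later rows make up. A row lasts 1/8 s, in which the tool goes at most 62.5 mm and 10.7 degrees, less where a joint would pass 70% of its speed; a pose out of reach is approached as far as the arm can. A call with a gripper value outside its range is refused whole. The fingers move at their own pace and stop on an object; "squeeze" is the grip in N (left out, the last holds). Time passes only in rows, so rows that repeat a pose let the fingers close, or fill a call up. It gives the time, the measured TCP pose, the force and the opening at its end, in the units of the state.
- env.get_state(): the state, without advancing time (a new reading comes with each control period).
- env.read_camera(name): name is "scene" or "top" or "wrist"; returns a dict with "pixels" (400x640x3 uint8, red, green, blue), "fov_y" (degrees; the focal length in pixels is half the picture's height over the tangent of half this angle, whatever the lens; pixels are square), "cx", "cy" (the principal point, pixels), "world_from_camera" (4x4, takes a point from camera to world coordinates); the wrist camera has in their place "hand_eye" (4x4, takes a point from camera to tool coordinates, whose origin is the TCP and whose axes are the tool frame's). Camera axes: x right, y down, z forward; pixel columns grow to the right and rows downward; lengths in m; the calibration is good to about 2 mm. A picture is of the moment at which its call begins: read the wrist's pose just before it. There is no depth.
- env.hand_in(): hands the job in, once; it reports no verdict.
The state is a dict: "clock": time; "joint_pos": joint angles; "qvel": joint speeds; "tau": joint torques, N m; "tcp_pos": TCP position; "orientation": TCP orientation; "wrist_force": force on the tool from outside, world axes, zero at the start; "ft_torque": the same for the moment, N m; "finger_gap": finger opening in m.
Only numpy, scipy, OpenCV 4.12 (cv2) and the standard library are available. Lean on these libraries where they do the work, as an engineer would, in place of code of your own. Each camera call takes 0.05 s, during which the arm holds its last target.

## Task

Push the round wooden coaster blank across the table, through the narrow gap between the two low white tubs, and on until its edge rests against the wooden rail behind them. Only push it with the fingers, always flat on the table: never lift or tip it, and do not disturb the other things on the table. Finish with the hand clear of it.

Things in the scene. Friction and masses are not known exactly. Their poses are not given: they have to be found in the camera images.
- disc: the coaster blank: a loose round disc of bare plywood, 100 mm across and 16 mm thick, about 85 g, lying flat on the table on the robot's left. Origin at the centre of its underside, z up. It slides with ordinary wood-on-table friction and stops at once when no longer pushed.
- gate: the two low round white tubs with flat white lids (each 80 mm across, 42 mm tall, upright walls), fixed to the table. Origin on the table at the middle of the gap between them. x points through the gap to the rail (roughly world -y, turned up to 17 degrees either way), y from tub to tub, z up. Tub centres at y = +94 and -94 mm: the gap at x = 0 is 108 mm wide.
- rail (a point): middle of the near face of the straight wooden rail behind the tubs, on the table, at x = 140 mm, y = 0 in the frame of gate, with the same axes. The rail is fixed, parallel to gate's y, 240 mm long, 22 mm tall. A disc touching it has its centre 50 mm before that face, at gate x = 90 mm.
- heart: bystander: loose heart-shaped plywood plaque, about 93 x 80 mm, 14 mm thick, flat on the table; origin on the table side near its middle
- glue: bystander: white bottle with red cap, 52 mm across, 150 mm tall, standing beyond the rail; origin at the centre of its base
- medium: bystander: amber bottle with white cap, 54 mm across, 110 mm tall, standing; origin at the centre of its base
- cup: bystander: red plastic cup, 80 mm across the rim, 110 mm tall, standing; origin at the centre of its base
- pot_a: bystander: small glass paint pot with white cap, 40 mm across, 40 mm tall, beside the tub farther from the robot; origin at the centre of its base
- pot_b: bystander: small glass paint pot, the same, beside the tub nearer to the robot
- varnish: bystander: slim grey bottle, 30 mm across, 100 mm tall, standing beyond the rail; origin at the centre of its base
- brush: bystander: paint brush 170 mm long, lying beyond the rail and roughly along it; origin on its underside, x along its length
Things that resemble listed ones, but are neither listed nor needed, are in the scene too. What is shaped like the disc but green is not meant.

How it is judged:
On the way:
1. the disc passes between the two tubs, flat on the table (x of disc in the frame of gate between -0.025 and 0.025 m and y of disc in the frame of gate between -0.012 and 0.012 m and height (world z) of disc below 0.006 m), for 0.02 s.
At the end, for the whole second after the job is handed in: The disc has passed through the gap and lies flat and still on the table behind the tubs, its edge against the rail (within 7 mm), its centre within 50 mm of the gap's centre line (x of disc in the frame of gate between 0.083 and 0.095 m and y of disc in the frame of gate between -0.05 and 0.05 m and height (world z) of disc below 0.003 m and angle between disc's own z axis and vertical below 0.05 rad and linear speed of disc below 0.01 m/s); the robot touches nothing.
It fails at once if the disc is lifted more than 8 mm off the table (height (world z) of disc above 0.008 m).
It fails at once if the disc is tipped more than about 11 degrees (angle between disc's own z axis and vertical above 0.2 rad).
It fails at once if a bystander is moved more than 20 mm (distance of any of heart, glue, medium, cup, pot_a, pot_b, varnish, brush from where it was at the start of the episode above 0.02 m).
It fails at once if a standing bystander is tipped over (angle between any of glue, medium, cup, pot_a, pot_b, varnish's own z axis and vertical above 0.4 rad).
It also fails if it takes over 53 s, if anything falls off the work surface, if the arm or the gripper's body presses on something with over 40 N, if the wrist force passes 120 N, or if a joint passes its speed limit or range.

## Working session

There is one attempt and no reset: what is moved stays moved. The work goes in short steps, Python scripts to look and compute and a tool call to move; the robot and the scene stay as the last step left them, time stands still between calls to the robot, and variables do not carry over. Pictures are saved under pics/ and viewed, and the job is handed in when it is done.

Besides the shell and the picture viewer there is one more tool, called after "Emit:" in YAML: its name, and indented under it one key for each argument. apply_moves: Moves the arm, as the interface text tells. Its arguments: {"type":"object","properties":{"moves":{"type":"array","items":{"type":"array"}},"squeeze":{"type":"number"}},"required":["moves"]}

```bash
mkdir -p pics
python3 - <<'E'
from workcell import env
import cv2,numpy as np
s=env.get_state(); print({k:np.round(v,3).tolist() for k,v in s.items()})
for n in("scene","top"):
    c=env.read_camera(n); cv2.imwrite(f"pics/{n}0.png",c["pixels"][...,::-1]); np.savez(f"{n}0.npz",**c)
    print(n,c["fov_y"],c["cx"],c["cy"],np.round(c["world_from_camera"],4).tolist())
E
```

```text
{'clock': 0.0, 'joint_pos': [1.065, 0.314, 0.045, 1.304, 0.0, 1.431], 'qvel': [-0.0, -0.0, -0.002, 0.001, 0.0, -0.0], 'tau': [-0.002, -48.064, 29.853, 0.02, -0.0, -0.0], 'tcp_pos': [0.205, 0.536, 0.198], 'orientation': [0.0, 0.824, 0.567, -0.001], 'wrist_force': [-0.153, -0.426, -0.134], 'ft_torque': [0.005, -0.045, 0.034], 'finger_gap': 0.085}
scene 46.3555178651722 322.45211451315805 198.97287078697914 [[-0.2967, 0.7092, -0.6396, 1.3088], [0.9549, 0.23, -0.1879, 0.2694], [0.0138, -0.6665, -0.7454, 0.901], [0.0, 0.0, 0.0, 1.0]]
top 52.0654447756801 317.54514868585983 200.14511904775895 [[0.0141, -0.9873, 0.1582, 0.403], [-0.9999, -0.0142, 0.0001, 0.0558], [0.0021, -0.1582, -0.9874, 1.1561], [0.0, 0.0, 0.0, 1.0]]
```

View pics/scene0.png

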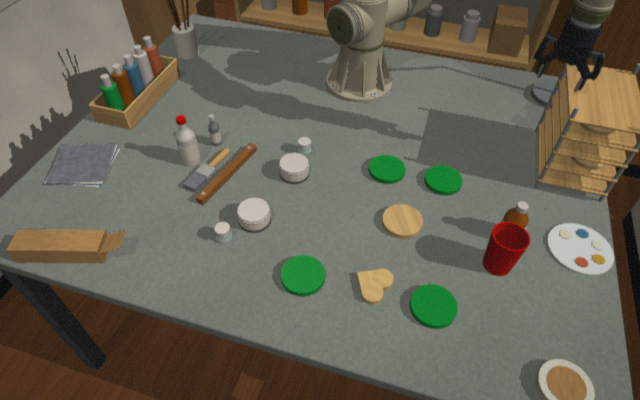

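View pics/top0.png

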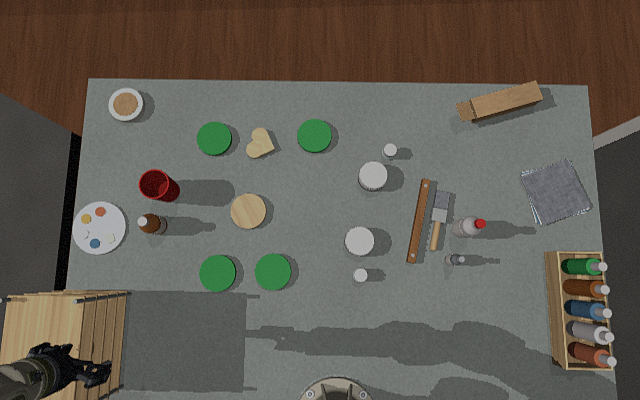

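Scene view: disc at about (403,221), tubs at (294,168) and (254,214), rail running (200,195)–(255,150). Top view: disc at (248,211), tubs at (373,176) and (360,241), rail at x≈419, with a drying rack at lower left near the gripper. Next I'll measure these.

```bash
cat > h.py <<'E'
import numpy as np,cv2
def ray(c,uv,z):
    f=200/np.tan(np.radians(float(c["fov_y"]))/2); T=c["world_from_camera"]
    uv=np.atleast_2d(uv).astype(float)
    d=np.c_[(uv[:,0]-c["cx"])/f,(uv[:,1]-c["cy"])/f,np.ones(len(uv))]@T[:3,:3].T
    t=(z-T[2,3])/d[:,2]; return T[:3,3]+d*t[:,None]
def proj(c,p):
    f=200/np.tan(np.radians(float(c["fov_y"]))/2); T=np.linalg.inv(c["world_from_camera"])
    q=np.atleast_2d(p)@T[:3,:3].T+T[:3,3]; return np.c_[q[:,0]/q[:,2]*f+c["cx"],q[:,1]/q[:,2]*f+c["cy"]]
def blob(m,near):
    n,l,st,ce=cv2.connectedComponentsWithStats(m.astype(np.uint8)); i=1+np.argmin(np.linalg.norm(ce[1:]-near,axis=1))
    return l==i,ce[i],st[i]
def circ(c,m,z):
    cs,_=cv2.findContours(m.astype(np.uint8),cv2.RETR_EXTERNAL,cv2.CHAIN_APPROX_NONE); k=max(cs,key=cv2.contourArea)[:,0]
    w=ray(c,k,z)[:,:2]; A=np.c_[2*w,np.ones(len(w))]; s=np.linalg.lstsq(A,(w**2).sum(1),rcond=None)[0]
    return s[:2],np.sqrt(s[2]+s[:2]@s[:2])
E
python3 - <<'E'
from h import *
for n,pts in(("top",dict(disc=(248,211),A=(373,176),B=(360,241),rail=(419,220))),("scene",dict(disc=(403,221),A=(254,212),B=(294,166),rail=(227,172)))):
    c=dict(np.load(n+"0.npz")); hsv=cv2.cvtColor(c["pixels"],cv2.COLOR_RGB2HSV)
    for k,p in pts.items():
        print(n,k,"hsv",hsv[p[1],p[0]],end=" ")
        H,S,V=[hsv[...,i].astype(int) for i in range(3)]
        if k=="disc": m=(H>8)&(H<28)&(S>70)&(V>120);z=.016
        elif k=="rail": m=(H<18)&(S>100)&(V>50);z=.022
        else: m=(S<35)&(V>165);z=.042
        b,ce,st=blob(m,p)
        print(ce,st,end=" ")
        if k!="rail": print(circ(c,b,z))
        else:
            r=cv2.minAreaRect(np.argwhere(b)[:,::-1].astype(np.float32)); print(np.round(ray(c,cv2.boxPoints(r),.022)[:,:2],4).tolist())
c=dict(np.load("top0.npz"))
for k,p,z in [("heart",(260,144),.014),("cup",(155,183),.11),("med",(143,222),.11),("potA",(390,150),.04),("potB",(360,275),.04),("g1",(217,272),0.0),("g2",(273,271),0.0),("glue",(480,223),.15),("rackTR",(128,290),.0)]: print(k,ray(c,p,z)[0].round(3))
c=dict(np.load("scene0.npz"))
for k,p in [("g1",(443,180)),("g2",(387,169))]: print(k,ray(c,p,0)[0].round(3))
E
```

```text
top disc hsv [ 18  89 169] [248.02699784 210.62850972] [231 194  35  35 926] (array([0.55300996, 0.25098206]), np.float64(0.04783441342648298))
top A hsv [ 15   3 172] [373.16274864 174.26039783] [359 162  28  26 553] (array([ 0.65683083, -0.09782811]), np.float64(0.03610137636047072))
top B hsv [150   1 172] [359.39638158 240.42434211] [345 227  29  28 608] (array([ 0.47258078, -0.05914257]), np.float64(0.03647978044847058))
top rail hsv [ 13 142 115] [417.87928669 220.52674897] [406 179  24  84 729] [[0.4191, -0.1882], [0.6521, -0.2363], [0.6477, -0.2614], [0.415, -0.2126]]
scene disc hsv [ 19 119 184] [402.76481656 220.00658514] [ 383  204   40   35 1063] (array([0.55332911, 0.25373919]), np.float64(0.05018885540891133))
scene A hsv [ 17  21 195] [253.22833333 209.435     ] [238 198  31  24 600] (array([ 0.6548498 , -0.09603675]), np.float64(0.037032542006690546))
scene B hsv [ 14  22 193] [293.77477477 162.52702703] [280 153  29  20 444] (array([ 0.47084143, -0.05791934]), np.float64(0.036319634142137264))
scene rail hsv [ 14 164 129] [225.2954823  173.83516484] [196 143  60  62 819] [[0.6511, -0.2607], [0.4067, -0.2099], [0.4293, -0.1777], [0.6679, -0.2313]]
heart [0.748 0.224 0.014]
cup [0.61 0.48 0.11]
med [0.507 0.502 0.11 ]
potA [ 0.728 -0.146  0.04 ]
potB [ 0.38  -0.061  0.04 ]
g1 [0.382 0.333 0.   ]
g2 [0.387 0.177 0.   ]
glue [ 0.513 -0.346  0.15 ]
rackTR [0.33  0.575 0.   ]
g1 [0.37  0.331 0.   ]
g2 [0.375 0.178 0.   ]
```

Run:
```python
import cv2
a=cv2.imread("pics/top0.png"); cv2.imwrite("pics/t_crop.png",cv2.resize(a[250:400,0:200],None,fx=4,fy=4,interpolation=cv2.INTER_CUBIC))
a=cv2.imread("pics/scene0.png"); cv2.imwrite("pics/s_crop.png",cv2.resize(a[0:200,440:640],None,fx=3,fy=3,interpolation=cv2.INTER_CUBIC))
```

```text
(no output)
```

View pics/t_crop.png

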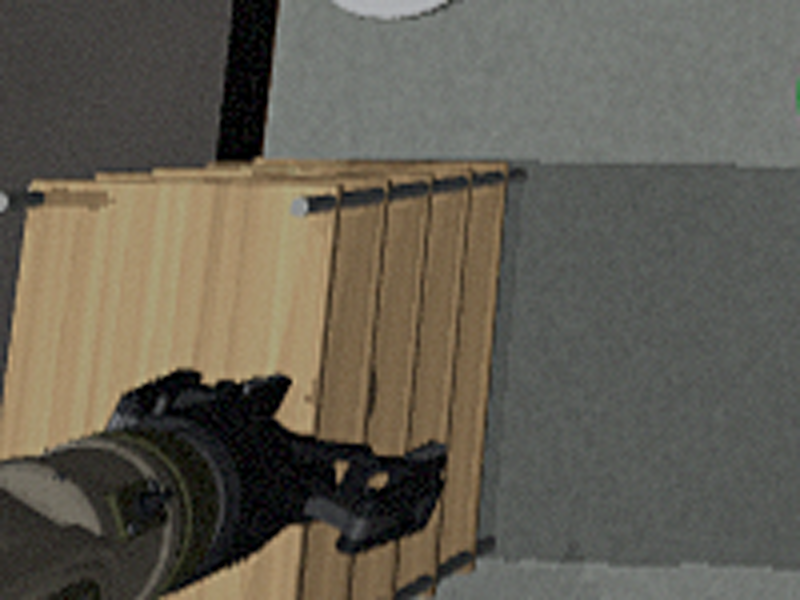

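View pics/s_crop.png

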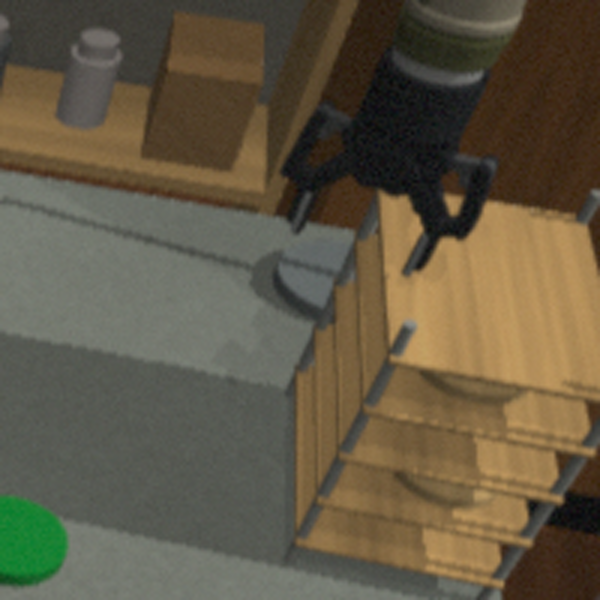

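Emit:
apply_moves:
  moves:
    - [[0,0,-5],0,0.6]
    - [[0,3,-6],0,0.6]
    - [[-2,9,-6],10,0.6]
    - [[-3,15,-6],20,0.6]
    - [[-4,21,-6],30,0.6]
    - [[-5,27,-6],40,0.6]
    - [[-5.8,33,-6],50,0.6]
    - [[-5.8,38,-4],60,0.6]
    - [[-5.8,41.2,0],70,0.6]
    - [[-5.8,41.2,3],80.8,0.6]
  squeeze: 20

```text
clock: 1.35
tcp_pos: [0.5715, 0.3334, 0.1663]
orientation: [0.001, 0.994, -0.107, -0.001]
wrist_force: [-0.6, -0.3, -0.7]
finger_gap: 0.0514
```

Emit:
apply_moves:
  moves:
    - [[0,0,4],0,0.6]
    - [[0,0,9],0,0.6]
    - [[0,0,11],0,0.6]
    - [[0,0,12.5],0,0.6]
    - [[0,0,13],0,0.6]
    - [[0,0,13],0,0.6]
    - [[0,0,13],0,0.6]
    - [[0,0,13],0,0.6]
    - [[0,0,13],0,0.6]
    - [[0,0,13],0,0.6]

```text
clock: 2.6
tcp_pos: [0.5698, 0.3355, 0.0396]
orientation: [-0.0, 0.995, -0.102, 0.0]
wrist_force: [-0.5, -0.4, -0.7]
finger_gap: 0.0511
```

```bash
cat > look.py <<'E'
import sys
from workcell import env
from h import *
tag=sys.argv[1]
C=np.array([.5638,-.0777]); Y=np.array([.1841,-.0384]);Y/=np.linalg.norm(Y); X=np.array([Y[1],-Y[0]])
g=lambda p:np.round([(np.array(p[:2])-C)@X,(np.array(p[:2])-C)@Y],4)
s=env.get_state(); w,x,y,z=s["orientation"]
print("tcp",np.round(s["tcp_pos"],4),"gate",g(s["tcp_pos"]),"yawerr",round(np.degrees(2*np.arctan2(y,x))+11.78,2),"F",np.round(s["wrist_force"],1),"t",s["clock"])
for n in ("top","scene","wrist"):
    c=env.read_camera(n); cv2.imwrite(f"pics/{n}{tag}.png",c["pixels"][...,::-1])
    if n=="wrist": continue
    H,S,V=[cv2.cvtColor(c["pixels"],cv2.COLOR_RGB2HSV)[...,i].astype(int) for i in range(3)]
    m=(H>8)&(H<28)&(S>70)&(V>(110 if n=="top" else 120))
    near=[float(a) for a in sys.argv[2:4]]
    pt=proj(c,[[*(C+near[0]*X+near[1]*Y),.016]])[0]
    b,ce,st=blob(m,pt); k,r=circ(c,b,.016); print(n,"disc",np.round(k,4),"gate",g(k),"r",r.round(4),"area",st[4])
E
python3 look.py 1 -.32 -.078
```

```text
tcp [0.5698 0.3355 0.0396] gate [-0.4057 -0.0785] yawerr 0.08 F [-0.5 -0.4 -0.7] t 2.6
top disc [0.553 0.251] gate [-0.3195 -0.0777] r 0.0478 area 922
scene disc [0.5537 0.2537] gate [-0.3223 -0.0776] r 0.0503 area 1067
```

View pics/scene1.png

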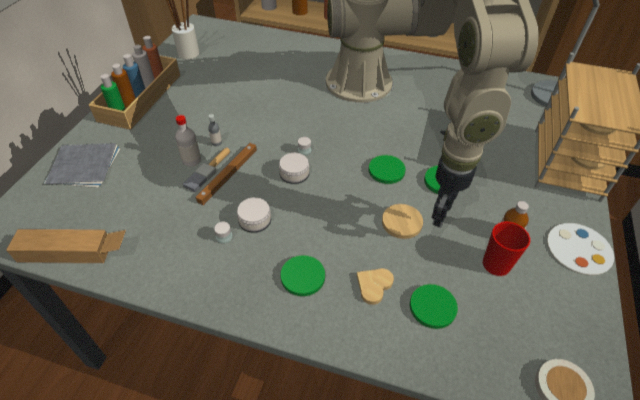

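View pics/wrist1.png

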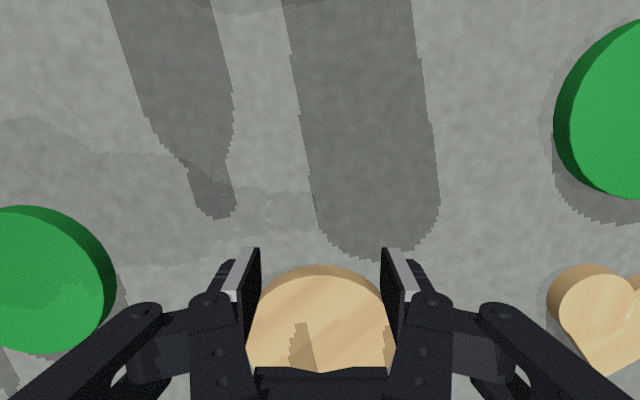

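Emit:
apply_moves:
  moves:
    - [[0,0,1.5],0,0.6]
    - [[0,0,2.6],0,0.6]
    - [[0,0,3.2],0,0.6]
    - [[0.1,0,3.4],0,0.6]
    - [[0.1,0.8,3.4],0,0.6]
    - [[0.1,1.6,3.4],0,0.6]
    - [[0.1,2.2,3.4],0,0.6]
    - [[0.1,2.8,3.4],0,0.6]
    - [[0.1,3.4,3.4],0,0.6]
    - [[0.1,4,3.4],0,0.6]

```text
clock: 4.0
tcp_pos: [0.5625, 0.2957, 0.0055]
orientation: [-0.0, 0.995, -0.102, 0.0]
wrist_force: [0.2, -0.2, -0.6]
finger_gap: 0.0514
```

```bash
python3 look.py 2 -.31 -.078
```

```text
tcp [0.5625 0.2957 0.0055] gate [-0.3653 -0.0775] yawerr 0.08 F [ 0.2 -0.2 -0.6] t 4.0
top disc [0.5529 0.2508] gate [-0.3193 -0.0778] r 0.0477 area 919
scene disc [0.5556 0.2491] gate [-0.3183 -0.0747] r 0.0467 area 877
```

Run:
```python
import cv2
a=cv2.imread("pics/scene2.png"); cv2.imwrite("pics/s2c.png",cv2.resize(a[170:260,360:480],None,fx=6,fy=6,interpolation=cv2.INTER_CUBIC))
```

```text
(no output)
```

View pics/s2c.png

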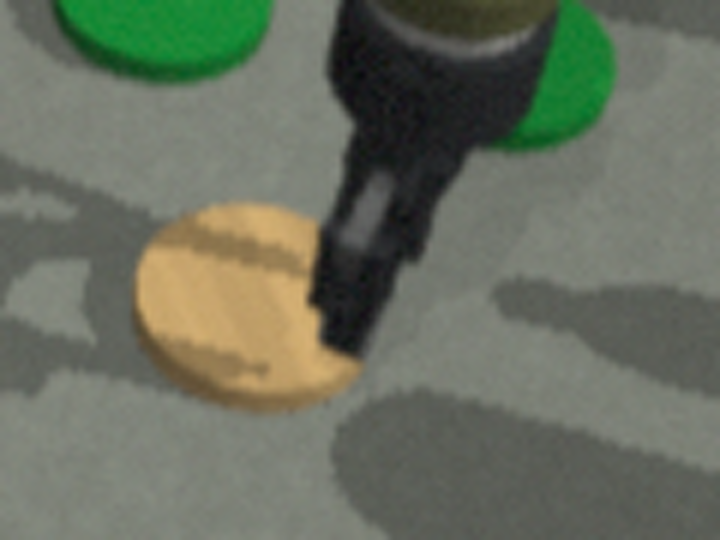

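View pics/wrist2.png

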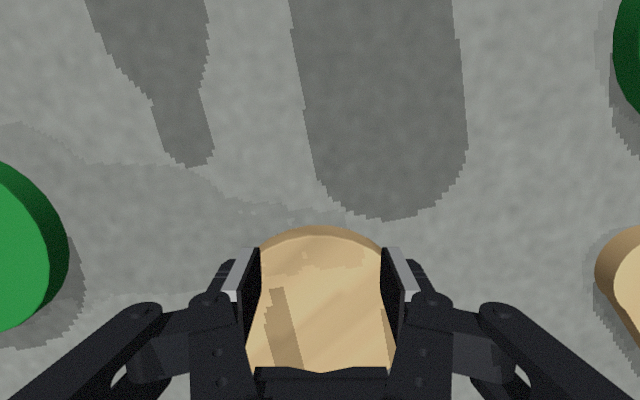

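The fingers (near (340,340) in the crop) are over the disc's edge instead of behind it. The tips sit higher than expected at this opening. I'll lift, back off, then go lower while watching the force.

Emit:
apply_moves:
  moves:
    - [[0,0,-1],0,0.6]
    - [[0,-1.5,-1],0,0.6]
    - [[0,-3.5,-1],0,0.6]
    - [[0,-4.2,-0.5],0,0.6]
    - [[0,-4.2,0],0,0.6]
    - [[0,-4.2,0.3],0,0.6]
    - [[0,-4.2,0.6],0,0.6]
    - [[0,-4.2,0.8],0,0.6]
    - [[0,-4.2,0.9],0,0.6]
    - [[0,-4.2,0.9],0,0.6]

```text
clock: 5.4
tcp_pos: [0.5711, 0.3371, -0.0036]
orientation: [-0.0, 0.995, -0.102, 0.0]
wrist_force: [-0.0, 0.1, -0.1]
finger_gap: 0.0514
```

```bash
python3 look.py 3 -.32 -.078;  python3 - <<'E'
import cv2
a=cv2.imread("pics/scene3.png"); cv2.imwrite("pics/s3c.png",cv2.resize(a[170:260,360:480],None,fx=6,fy=6,interpolation=cv2.INTER_CUBIC))
E
```

```text
tcp [ 0.5711  0.3371 -0.0036] gate [-0.4076 -0.0775] yawerr 0.07 F [-0.   0.1 -0.1] t 5.4
top disc [0.553  0.2511] gate [-0.3196 -0.0777] r 0.048 area 935
scene disc [0.5521 0.2537] gate [-0.322  -0.0791] r 0.0492 area 1025
```

View pics/s3c.png

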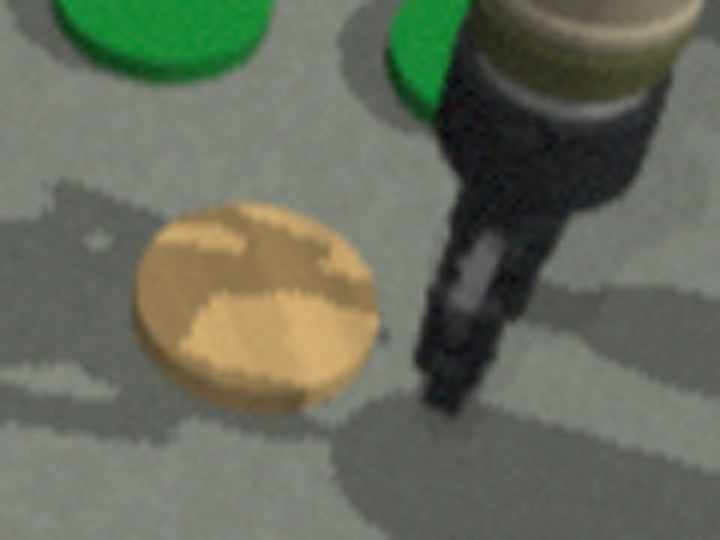

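Run:
```python
from h import *
c=dict(np.load("scene0.npz"))
C=np.array([.5638,-.0777]); Y=np.array([.1841,-.0384]);Y/=np.linalg.norm(Y); X=np.array([Y[1],-Y[0]])
for yy in (.0255,.040):
  for z in (0,.005,.01,.02):
    p=[[*(C+(-.4076+dx)*X+(-.0775+yy)*Y),z] for dx in(-.011,.011)]
    print(yy,z,((proj(c,p)-[360,170])*6).round(0).tolist())
```

```text
0.0255 0 [[451.0, 460.0], [398.0, 438.0]]
0.0255 0.005 [[453.0, 453.0], [401.0, 430.0]]
0.0255 0.01 [[456.0, 445.0], [403.0, 423.0]]
0.0255 0.02 [[461.0, 430.0], [408.0, 408.0]]
0.04 0 [[438.0, 486.0], [385.0, 464.0]]
0.04 0.005 [[441.0, 479.0], [388.0, 456.0]]
0.04 0.01 [[443.0, 471.0], [390.0, 449.0]]
0.04 0.02 [[448.0, 456.0], [394.0, 433.0]]
```

Emit:
apply_moves:
  moves:
    - [[0,0,0.1],0,0.6]
    - [[0,0,0.2],0,0.6]
    - [[0,0,0.3],0,0.6]
    - [[0,0,0.4],0,0.6]
    - [[0,0,0.5],0,0.6]
    - [[0,0,0.5],0,0.6]
    - [[0,0,0.5],0,0.6]
    - [[0,0,0.5],0,0.6]
    - [[0,0,0.5],0,0.6]
    - [[0,0,0.5],0,0.6]

```text
clock: 6.8
tcp_pos: [0.5711, 0.3372, -0.0085]
orientation: [-0.0, 0.995, -0.102, 0.0]
wrist_force: [-1.1, -0.1, 0.9]
finger_gap: 0.0512
```

```bash
python3 look.py 4 -.32 -.078;  python3 - <<'E'
import cv2
a=cv2.imread("pics/scene4.png"); a=cv2.convertScaleAbs(a,alpha=1.6,beta=20);cv2.imwrite("pics/s4c.png",cv2.resize(a[200:250,400:470],None,fx=10,fy=10,interpolation=cv2.INTER_CUBIC))
E
```

```text
tcp [ 0.5711  0.3372 -0.0085] gate [-0.4077 -0.0776] yawerr 0.08 F [-1.1 -0.1  0.9] t 6.8
top disc [0.5531 0.2512] gate [-0.3198 -0.0777] r 0.0479 area 938
scene disc [0.5522 0.2538] gate [-0.3221 -0.079 ] r 0.0492 area 1024
```

View pics/s4c.png

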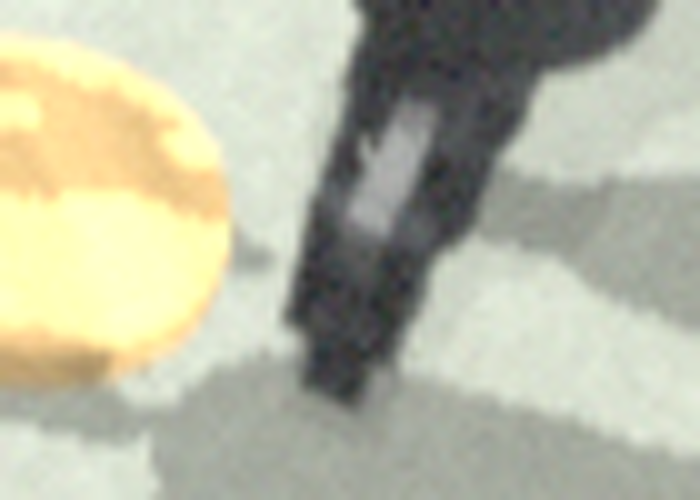

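View pics/wrist4.png

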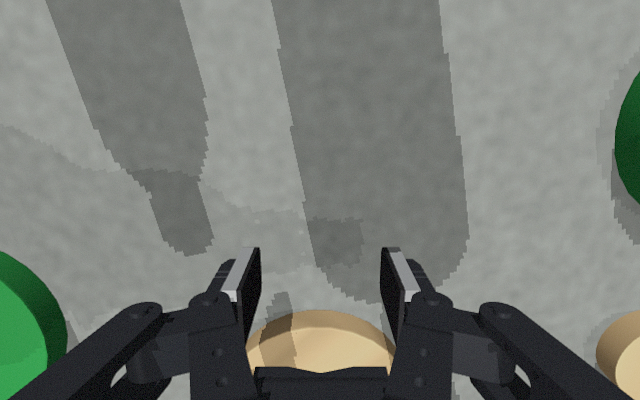

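Emit:
apply_moves:
  moves:
    - [[0,0,0.1],0,0.6]
    - [[0,0,0.2],0,0.6]
    - [[0,0,0.3],0,0.6]
    - [[0,0,0.4],0,0.6]
    - [[0,0,0.4],0,0.6]
    - [[0,0,0.4],0,0.6]
    - [[0,0,0.4],0,0.6]
    - [[0,0,0.4],0,0.6]
    - [[0,0,0.4],0,0.6]
    - [[0,0,0.4],0,0.6]

```text
clock: 8.2
tcp_pos: [0.5711, 0.3372, -0.0126]
orientation: [-0.0, 0.995, -0.102, -0.0]
wrist_force: [-0.5, 1.0, -0.4]
finger_gap: 0.0513
```

Run:
```python
from workcell import env
import numpy as np
c=env.read_camera("wrist"); f=200/np.tan(np.radians(c["fov_y"])/2); print(f,c["cx"],c["cy"],np.round(c["hand_eye"],4).tolist())
T=np.linalg.inv(c["hand_eye"])
def pr(p): q=T[:3,:3]@p+T[:3,3]; return (q[:2]/q[2]*f+[c["cx"],c["cy"]]).round(0).tolist()
for sx in(-.0257,.0257):
  for z in(0,-.005,-.013,-.02,-.03):
    print(sx,z,pr(np.array([sx,-.011,z])),pr(np.array([sx,.011,z])))
print(env.get_state()["wrist_force"])
```

```text
358.6667880689329 320.2667412330659 197.13488405932054 [[1.0, -0.0002, 0.0004, 0.0007], [0.0001, 0.9587, 0.2843, -0.0724], [-0.0004, -0.2843, 0.9587, -0.1741], [0.0, 0.0, 0.0, 1.0]]
-0.0257 0 [269.0, 215.0] [270.0, 255.0]
-0.0257 -0.005 [267.0, 219.0] [269.0, 259.0]
-0.0257 -0.013 [265.0, 224.0] [267.0, 266.0]
-0.0257 -0.02 [263.0, 230.0] [265.0, 273.0]
-0.0257 -0.03 [259.0, 238.0] [262.0, 284.0]
0.0257 0 [369.0, 215.0] [367.0, 254.0]
0.0257 -0.005 [370.0, 219.0] [368.0, 259.0]
0.0257 -0.013 [372.0, 224.0] [370.0, 266.0]
0.0257 -0.02 [374.0, 230.0] [372.0, 273.0]
0.0257 -0.03 [378.0, 238.0] [376.0, 284.0]
[ 0.340248    0.85929779 -0.36155342]
```

Emit:
apply_moves:
  moves:
    - [[0,0,0.1],0,0.6]
    - [[0,0,0.2],0,0.6]
    - [[0,0,0.3],0,0.6]
    - [[0,0,0.4],0,0.6]
    - [[0,0,0.4],0,0.6]
    - [[0,0,0.4],0,0.6]
    - [[0,0,0.4],0,0.6]
    - [[0,0,0.4],0,0.6]
    - [[0,0,0.4],0,0.6]
    - [[0,0,0.4],0,0.6]

```text
clock: 9.5
tcp_pos: [0.5711, 0.3372, -0.0166]
orientation: [-0.0, 0.995, -0.102, 0.0]
wrist_force: [-0.9, -0.7, 0.1]
finger_gap: 0.0515
```

```bash
python3 look.py 5 -.32 -.078;  python3 - <<'E'
import cv2
a=cv2.imread("pics/scene5.png"); a=cv2.convertScaleAbs(a,alpha=1.6,beta=20);cv2.imwrite("pics/s5c.png",cv2.resize(a[200:250,400:470],None,fx=10,fy=10,interpolation=cv2.INTER_CUBIC))
a=cv2.imread("pics/wrist5.png"); a=cv2.convertScaleAbs(a,alpha=1.6,beta=10);cv2.imwrite("pics/w5c.png",cv2.resize(a[200:350,200:440],None,fx=3,fy=3,interpolation=cv2.INTER_CUBIC))
E
```

```text
tcp [ 0.5711  0.3372 -0.0166] gate [-0.4077 -0.0776] yawerr 0.08 F [-0.9 -0.7  0.1] t 9.5
top disc [0.5531 0.2512] gate [-0.3198 -0.0777] r 0.0479 area 941
scene disc [0.5521 0.2537] gate [-0.3221 -0.0791] r 0.0492 area 1024
```

View pics/s5c.png

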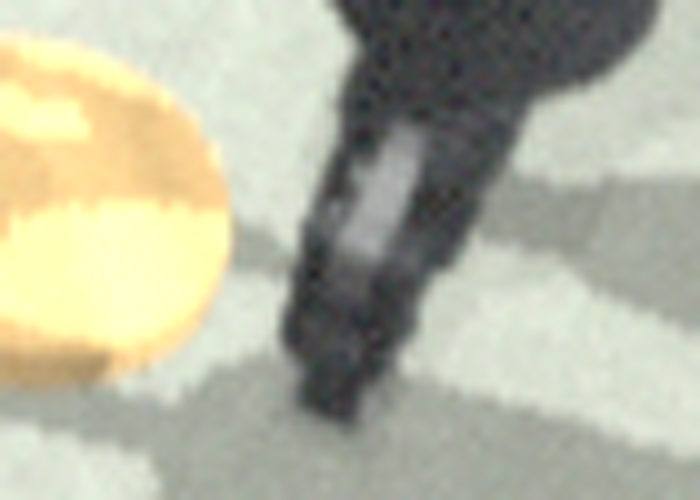

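View pics/w5c.png

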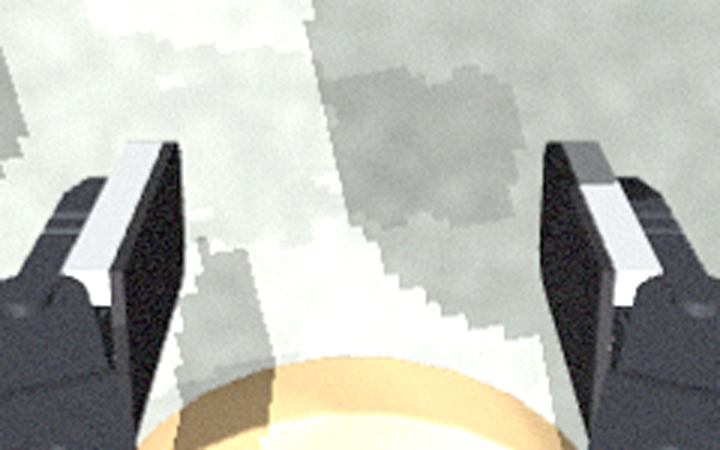

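The wrist and scene views agree that at this opening the tips sit about 30 mm behind the nominal TCP, near z≈13 mm (pad tip corners at (260,248) and (382,248) in the wrist image). I'll go down another 8 mm, watching the force.

Emit:
apply_moves:
  moves:
    - [[0,0,0.1],0,0.6]
    - [[0,0,0.2],0,0.6]
    - [[0,0,0.3],0,0.6]
    - [[0,0,0.4],0,0.6]
    - [[0,0,0.5],0,0.6]
    - [[0,0,0.6],0,0.6]
    - [[0,0,0.7],0,0.6]
    - [[0,0,0.7],0,0.6]
    - [[0,0,0.7],0,0.6]
    - [[0,0,0.7],0,0.6]

```text
clock: 10.9
tcp_pos: [0.5712, 0.3372, -0.0235]
orientation: [-0.0, 0.995, -0.102, 0.0]
wrist_force: [-1.0, -0.6, 0.4]
finger_gap: 0.0508
```

```bash
python3 look.py 6 -.32 -.078;  python3 - <<'E'
import cv2
a=cv2.imread("pics/scene6.png"); a=cv2.convertScaleAbs(a,alpha=1.6,beta=20);cv2.imwrite("pics/s6c.png",cv2.resize(a[180:250,390:480],None,fx=8,fy=8,interpolation=cv2.INTER_CUBIC))
a=cv2.imread("pics/wrist6.png"); a=cv2.convertScaleAbs(a,alpha=1.6,beta=10);cv2.imwrite("pics/w6c.png",a)
E
```

```text
tcp [ 0.5712  0.3372 -0.0235] gate [-0.4077 -0.0775] yawerr 0.08 F [-1.  -0.6  0.4] t 10.9
top disc [0.5531 0.2513] gate [-0.3198 -0.0777] r 0.0479 area 936
scene disc [0.5523 0.2538] gate [-0.3222 -0.0789] r 0.0492 area 1022
```

View pics/s6c.png

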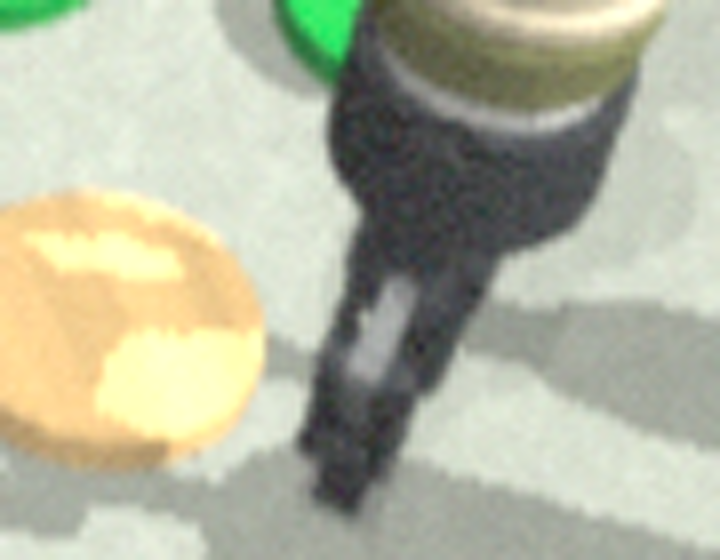

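View pics/w6c.png

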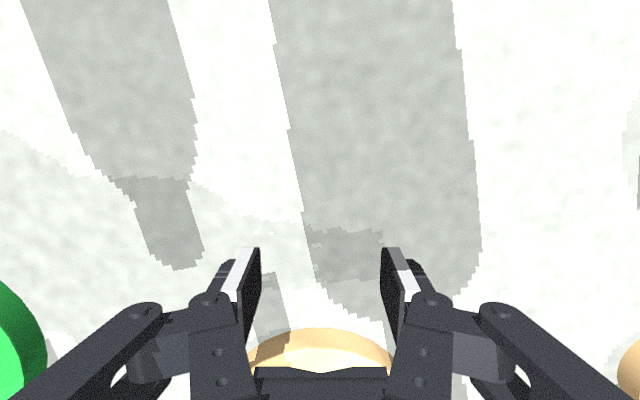

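Emit:
apply_moves:
  moves:
    - [[0,0.5,0.1],0,0.6]
    - [[0,1.2,0.2],0,0.6]
    - [[0,1.8,0.3],0,0.6]
    - [[0,2.4,0.3],0,0.6]
    - [[0,2.9,0.3],0,0.6]
    - [[0,3.3,0.3],0,0.6]
    - [[0,3.7,0.3],0,0.6]
    - [[0,4.1,0.3],0,0.6]
    - [[0,4.5,0.3],0,0.6]
    - [[0,5,0.3],0,0.6]

```text
clock: 12.3
tcp_pos: [0.561, 0.2881, -0.0265]
orientation: [-0.0, 0.995, -0.102, 0.0]
wrist_force: [0.3, 0.9, 0.1]
finger_gap: 0.0513
```

```bash
python3 look.py 7 -.31 -.078;  python3 - <<'E'
import cv2
a=cv2.imread("pics/scene7.png"); a=cv2.convertScaleAbs(a,alpha=1.6,beta=20);cv2.imwrite("pics/s7c.png",cv2.resize(a[180:250,370:460],None,fx=8,fy=8,interpolation=cv2.INTER_CUBIC))
E
```

```text
tcp [ 0.561   0.2881 -0.0265] gate [-0.3576 -0.0775] yawerr 0.09 F [0.3 0.9 0.1] t 12.3
top disc [0.5508 0.2354] gate [-0.3039 -0.0767] r 0.0477 area 931
scene disc [0.5494 0.2307] gate [-0.2989 -0.0771] r 0.0454 area 830
```

View pics/s7c.png

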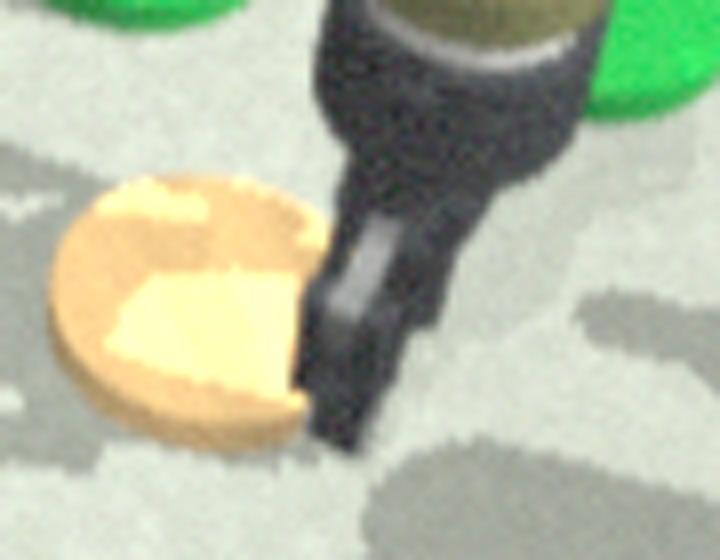

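The fingers are now behind the disc and it has followed (top view puts its centre at gate (-0.304,-0.077)). Next is the diagonal push to the gate centre line.

Emit:
apply_moves:
  moves:
    - [[0.3,1,0],0,0.6]
    - [[0.7,2,0],0,0.6]
    - [[1.1,3,0],0,0.6]
    - [[1.5,4,0],0,0.6]
    - [[1.9,5,0],0,0.6]
    - [[2.3,6,0],0,0.6]
    - [[2.7,7,0],0,0.6]
    - [[3.1,8,0],0,0.6]
    - [[3.5,9,0],0,0.6]
    - [[3.9,10,0],0,0.6]

```text
clock: 13.7
tcp_pos: [0.579, 0.1817, -0.0266]
orientation: [-0.0, 0.995, -0.102, 0.0]
wrist_force: [0.3, 0.3, -1.1]
finger_gap: 0.0512
```

```bash
python3 look.py 8 -.205 -.038
```

```text
tcp [ 0.579   0.1817 -0.0266] gate [-0.2571 -0.0381] yawerr 0.08 F [ 0.3  0.3 -1.1] t 13.7
top disc [0.569  0.1233] gate [-0.1978 -0.0359] r 0.0444 area 795
scene disc [0.5687 0.1217] gate [-0.1962 -0.0359] r 0.0438 area 723
```

Emit:
apply_moves:
  moves:
    - [[0.4,1,0],0,0.6]
    - [[0.8,2,0],0,0.6]
    - [[1.2,3,0],0,0.6]
    - [[1.6,4,0],0,0.6]
    - [[2,5,0],0,0.6]
    - [[2.4,6,0],0,0.6]
    - [[2.8,7,0],0,0.6]
    - [[3.2,8,0],0,0.6]
    - [[3.5,9,0],0,0.6]
    - [[3.8,10,0],0,0.6]

```text
clock: 15.1
tcp_pos: [0.5959, 0.0761, -0.0266]
orientation: [-0.0, 0.995, -0.102, 0.0]
wrist_force: [0.1, 0.8, -0.3]
finger_gap: 0.0511
```

```bash
python3 look.py 9 -.1 -.0
```

```text
tcp [ 0.5959  0.0761 -0.0266] gate [-0.1571 -0.    ] yawerr 0.08 F [ 0.1  0.8 -0.3] t 15.1
top disc [0.5906 0.0009] gate [-0.0824  0.0102] r 0.029 area 241
scene disc [0.587  0.0143] gate [-0.0948  0.004 ] r 0.0415 area 604
```

View pics/scene9.png

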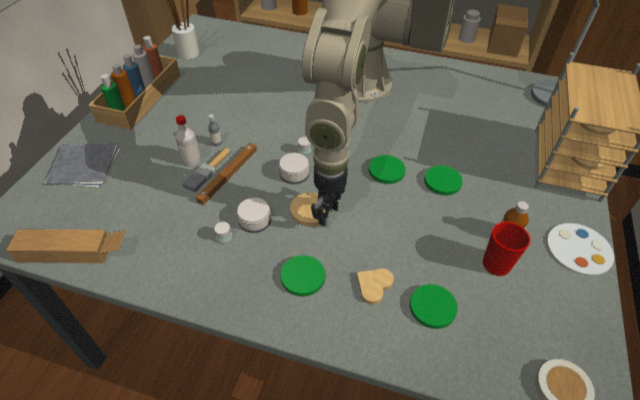

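View pics/top9.png

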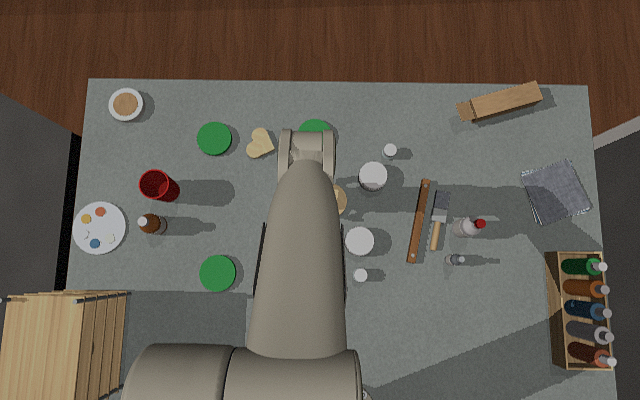

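Scene view shows the disc at about (308,208), ahead of the tubs at (254,214) and (294,168), nearly on the centre line. The finger knuckles look too wide for the gap at this opening, so I'll back off, raise, and narrow the fingers before the straight push.

Emit:
apply_moves:
  moves:
    - [[0,-1,0],0,0.6]
    - [[0,-2.5,0],0,0.6]
    - [[0,-4,-0.5],0,0.6]
    - [[0,-4.5,-2],0,0.6]
    - [[0,-4.5,-3],0,0.3]
    - [[0,-4.5,-3],0,0.3]
    - [[0,-4.5,-3],0,0.3]
    - [[0,-4.5,-3],0,0.3]
    - [[0,-4.5,-3],0,0.3]
    - [[0,-4.5,-3],0,0.3]

```text
clock: 16.5
tcp_pos: [0.6047, 0.1207, 0.0031]
orientation: [-0.0, 0.995, -0.102, -0.0]
wrist_force: [-0.6, 0.2, -0.4]
finger_gap: 0.0255
```

```bash
python3 look.py 10 -.105 -.0
python3 - <<'E'
import cv2
a=cv2.imread("pics/scene10.png"); a=cv2.convertScaleAbs(a,alpha=1.6,beta=20);cv2.imwrite("pics/s10c.png",cv2.resize(a[150:240,240:360],None,fx=6,fy=6,interpolation=cv2.INTER_CUBIC))
E
```

```text
tcp [0.6047 0.1207 0.0031] gate [-0.2026 -0.0005] yawerr 0.06 F [-0.6  0.2 -0.4] t 16.5
top disc [0.5859 0.0213] gate [-0.1015  0.0014] r 0.0475 area 916
scene disc [0.585  0.0245] gate [-1.044e-01 -1.000e-04] r 0.0493 area 972
```

View pics/s10c.png

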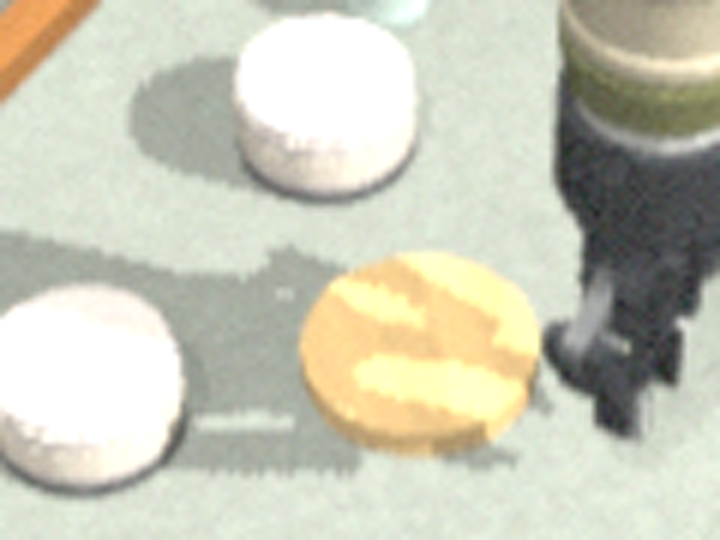

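View pics/wrist10.png

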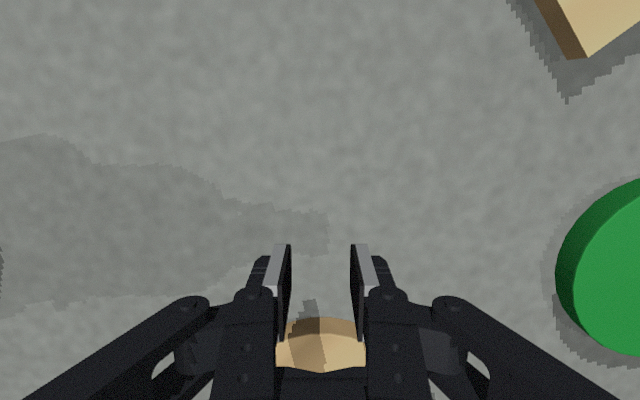

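Disc is at about gate (-0.103, 0.000), centred. At opening 0.15 the knuckles should clear the gap by about 10 mm a side. Narrow, lower, and make contact.

Emit:
apply_moves:
  moves:
    - [[0,0,0],0,0.15]
    - [[0,0,0],0,0.15]
    - [[0.1,0,0],0,0.15]
    - [[0.1,0,0.8],0,0.15]
    - [[0.1,0,1.4],0,0.15]
    - [[0.1,0,1.8],0,0.15]
    - [[0.1,0,2.1],0,0.15]
    - [[0.1,0,2.3],0,0.15]
    - [[0.1,0,2.4],0,0.15]
    - [[0.1,0,2.4],0,0.15]

```text
clock: 17.9
tcp_pos: [0.6059, 0.1207, -0.0205]
orientation: [-0.0, 0.995, -0.102, 0.0]
wrist_force: [0.5, 0.7, -0.1]
finger_gap: 0.0129
```

```bash
python3 look.py 11 -.105 -.0
python3 - <<'E'
import cv2
a=cv2.imread("pics/scene11.png"); a=cv2.convertScaleAbs(a,alpha=1.6,beta=20);cv2.imwrite("pics/s11c.png",cv2.resize(a[150:240,240:360],None,fx=6,fy=6,interpolation=cv2.INTER_CUBIC))
E
```

```text
tcp [ 0.6059  0.1207 -0.0205] gate [-0.2028  0.0008] yawerr 0.08 F [ 0.5  0.7 -0.1] t 17.9
top disc [0.5861 0.0212] gate [-0.1014  0.0017] r 0.0475 area 915
scene disc [0.5847 0.0236] gate [-0.1034 -0.0002] r 0.049 area 959
```

View pics/s11c.png

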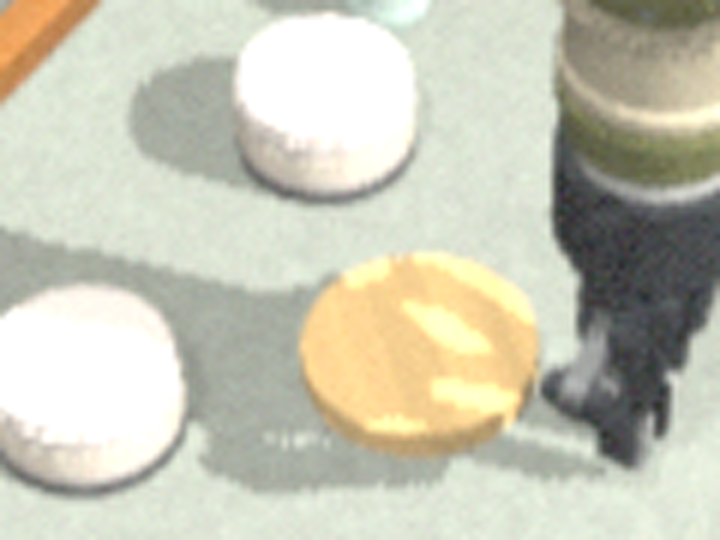

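View pics/wrist11.png

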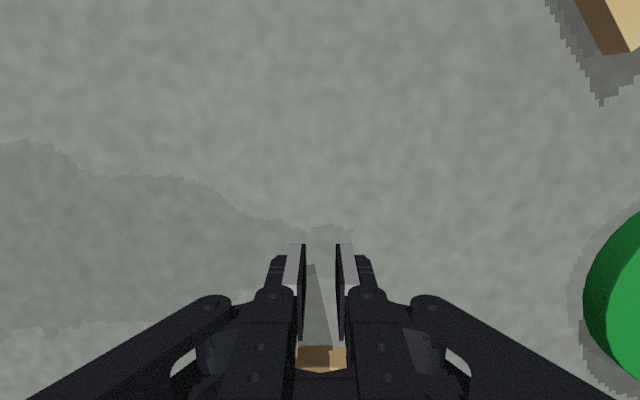

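Run:
```python
from h import *
c=dict(np.load("scene0.npz"))
C=np.array([.5638,-.0777]); Y=np.array([.1841,-.0384]);Y/=np.linalg.norm(Y); X=np.array([Y[1],-Y[0]])
for nm,u in dict(left=(240+545/6,150+380/6),bot=(240+575/6,150+412/6),tip=(240+635/6,150+465/6)).items():
  for z0 in(0,):
    o=c["world_from_camera"][:3,3]; p=ray(c,u,z0)[0]; d=p-o
    for gx in(-.2128,-.2028,-.1928):
        # intersect plane (xy-C).X = gx
        t=(gx-(o[:2]-C)@X)/(d[:2]@X); q=o+d*t; print(nm,gx,"y",((q[:2]-C)@Y).round(4),"z",q[2].round(4))
```

```text
left -0.2128 y 0.0987 z 0.1577
left -0.2028 y 0.0786 z 0.1311
left -0.1928 y 0.0586 z 0.1045
bot -0.2128 y 0.0732 z 0.1133
bot -0.2028 y 0.0522 z 0.0851
bot -0.1928 y 0.0312 z 0.0568
tip -0.2128 y 0.0146 z 0.0179
tip -0.2028 y -0.0084 z -0.0138
tip -0.1928 y -0.0315 z -0.0454
```

Emit:
apply_moves:
  moves:
    - [[0,1,0],0,0.15]
    - [[0,2,0],0,0.15]
    - [[0,2.8,0],0,0.15]
    - [[0,3.4,0],0,0.15]
    - [[0,3.9,0],0,0.15]
    - [[0,4.4,0],0,0.15]
    - [[0,4.9,0],0,0.15]
    - [[0,5.4,0],0,0.15]
    - [[0,6,0],0,0.15]
    - [[0,6.6,0],0,0.15]

```text
clock: 19.3
tcp_pos: [0.5925, 0.0557, -0.0206]
orientation: [-0.0, 0.995, -0.102, 0.0]
wrist_force: [0.8, 0.8, -0.5]
finger_gap: 0.0129
```

```bash
python3 look.py 12 -.077 -.0
python3 - <<'E'
import cv2
a=cv2.imread("pics/scene12.png"); a=cv2.convertScaleAbs(a,alpha=1.6,beta=20);cv2.imwrite("pics/s12c.png",cv2.resize(a[150:240,230:350],None,fx=6,fy=6,interpolation=cv2.INTER_CUBIC))
E
```

```text
tcp [ 0.5925  0.0557 -0.0206] gate [-0.1365  0.0008] yawerr 0.09 F [ 0.8  0.8 -0.5] t 19.3
top disc [ 0.5853 -0.0282] gate [-0.0529  0.0109] r 0.0269 area 188
scene disc [ 0.585  -0.0065] gate [-0.0741  0.0062] r 0.0457 area 765
```

View pics/s12c.png

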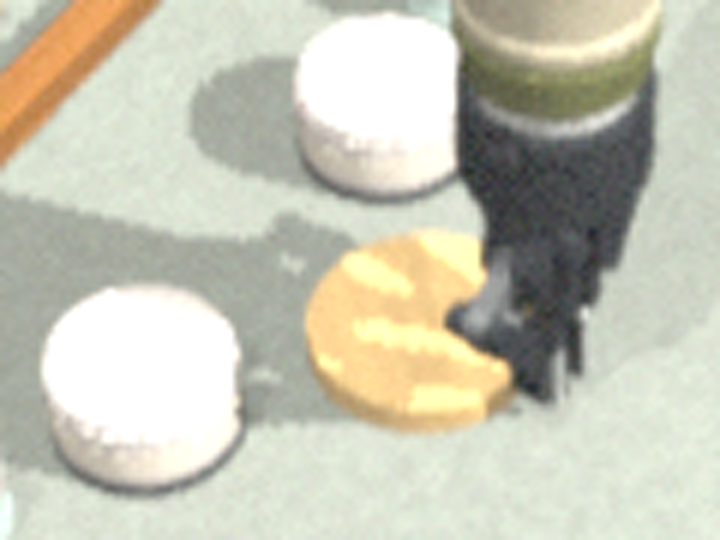

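```bash
cat > fit.py <<'E'
import sys
from h import *
from scipy.optimize import least_squares
C=np.array([.5638,-.0777]); Y=np.array([.1841,-.0384]);Y/=np.linalg.norm(Y); X=np.array([Y[1],-Y[0]])
for n,R in (("scene",.0492),("top",.0478)):
    c=dict(np.load(n+"0.npz"))
    a=cv2.imread(f"pics/{n}{sys.argv[1]}.png")
    H,S,V=[cv2.cvtColor(a,cv2.COLOR_BGR2HSV)[...,i].astype(int) for i in range(3)]
    lo=60 if len(sys.argv)>4 else 110
    m=((H>8)&(H<28)&(S>70)&(V>lo)).astype(np.uint8); g0=np.array([float(x) for x in sys.argv[2:4]])
    cs,_=cv2.findContours(m,cv2.RETR_EXTERNAL,cv2.CHAIN_APPROX_NONE)
    w=np.vstack([ray(c,k[:,0],.016)[:,:2] for k in cs if len(k)>8]); gg=np.c_[(w-C)@X,(w-C)@Y]
    gg=gg[abs(np.linalg.norm(gg-g0,axis=1)-R)<.012]
    for it in range(3):
        r=least_squares(lambda p:np.linalg.norm(gg-p,axis=1)-R,g0,loss="soft_l1",f_scale=.001)
        k=abs(r.fun)<.003; g0=r.x; 
        if it<2: gg=gg[k]
    print(n,"disc gate",r.x.round(4),"n",len(gg),"rms",np.sqrt((r.fun**2).mean()).round(4))
E
for t in "4 -.32 -.078" "10 -.1 0" "11 -.1 0" "12 -.076 0"; do echo $t; python3 fit.py $t; done
```

```text
4 -.32 -.078
scene disc gate [-0.3211 -0.0789] n 95 rms 0.0009
top disc gate [-0.3197 -0.0777] n 97 rms 0.0008
10 -.1 0
scene disc gate [-0.1035  0.0004] n 90 rms 0.0011
top disc gate [-0.1023  0.001 ] n 88 rms 0.0011
11 -.1 0
scene disc gate [-0.1033  0.    ] n 99 rms 0.001
top disc gate [-0.1025  0.0011] n 85 rms 0.0011
12 -.076 0
scene disc gate [-0.077   0.0006] n 59 rms 0.0009
top disc gate [-0.0769  0.002 ] n 34 rms 0.001
```

Disc measured at gate (-0.077, +0.001), so it's centred and following. Continuing straight.

Emit:
apply_moves:
  moves:
    - [[0,0.6,0],0,0.15]
    - [[0,1.2,0],0,0.15]
    - [[0,1.8,0],0,0.15]
    - [[0,2.4,0],0,0.15]
    - [[0,3,0],0,0.15]
    - [[0,3.6,0],0,0.15]
    - [[0,4.2,0],0,0.15]
    - [[0,4.8,0],0,0.15]
    - [[0,5.4,0],0,0.15]
    - [[0,6,0],0,0.15]

```text
clock: 20.7
tcp_pos: [0.5803, -0.0031, -0.0206]
orientation: [-0.0, 0.995, -0.102, 0.0]
wrist_force: [1.1, 1.1, -0.6]
finger_gap: 0.0128
```

```bash
python3 look.py 13 -.02 0; python3 fit.py 13 -.018 0
python3 - <<'E'
import cv2
a=cv2.imread("pics/scene13.png"); a=cv2.convertScaleAbs(a,alpha=1.6,beta=20);cv2.imwrite("pics/s13c.png",cv2.resize(a[140:240,210:340],None,fx=6,fy=6,interpolation=cv2.INTER_CUBIC))
E
```

```text
tcp [ 0.5803 -0.0031 -0.0206] gate [-0.0764  0.0009] yawerr 0.08 F [ 1.1  1.1 -0.6] t 20.7
top disc [ 0.4801 -0.221 ] gate [ 0.1574 -0.0527] r 0.0423 area 329
scene disc [ 0.5729 -0.0649] gate [-0.0144  0.0063] r 0.0445 area 672
scene disc gate [-0.0165 -0.0003] n 42 rms 0.0012
top disc gate [-0.018  0.   ] n 0 rms nanfit.py:18: RuntimeWarning: Mean of empty slice.
  print(n,"disc gate",r.x.round(4),"n",len(gg),"rms",np.sqrt((r.fun**2).mean()).round(4))
  ret = ret.dtype.type(ret / rcount)
```

View pics/s13c.png

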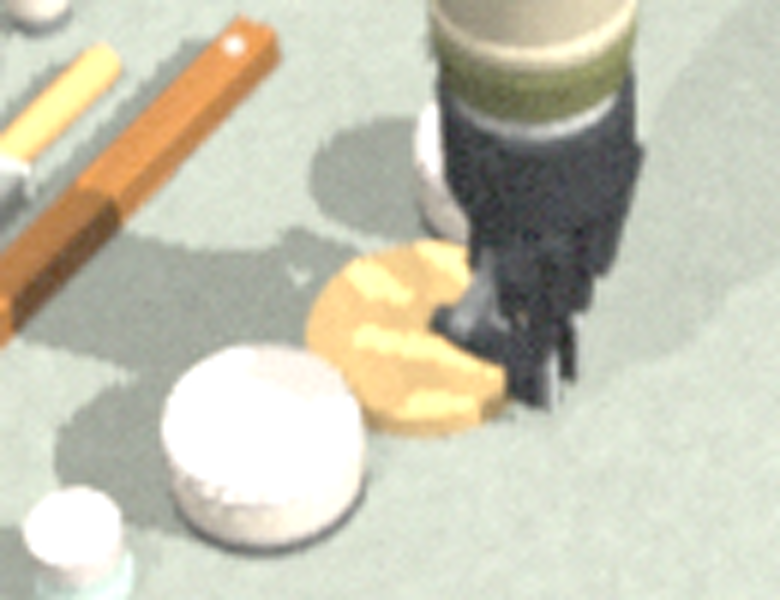

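The disc is entering the gap (left rim at crop (310,330)), centred with no side force. Pushing another 5 cm.

Emit:
apply_moves:
  moves:
    - [[0,0.5,0],0,0.15]
    - [[0,1,0],0,0.15]
    - [[0,1.5,0],0,0.15]
    - [[0,2,0],0,0.15]
    - [[0,2.5,0],0,0.15]
    - [[0,3,0],0,0.15]
    - [[0,3.5,0],0,0.15]
    - [[0,4,0],0,0.15]
    - [[0,4.5,0],0,0.15]
    - [[0,5,0],0,0.15]

```text
clock: 22.1
tcp_pos: [0.5701, -0.052, -0.0206]
orientation: [-0.0, 0.995, -0.102, 0.0]
wrist_force: [0.1, 0.8, -0.0]
finger_gap: 0.0128
```

```bash
python3 look.py 14 .034 0; python3 fit.py 14 .033 0 2>/dev/null
python3 - <<'E'
import cv2
a=cv2.imread("pics/scene14.png"); a=cv2.convertScaleAbs(a,alpha=1.6,beta=20);cv2.imwrite("pics/s14c.png",cv2.resize(a[130:240,190:330],None,fx=5,fy=5,interpolation=cv2.INTER_CUBIC))
E
```

```text
tcp [ 0.5701 -0.052  -0.0206] gate [-0.0265  0.0009] yawerr 0.08 F [ 0.1  0.8 -0. ] t 22.1
top disc [0.5548 0.0806] gate [-0.1531 -0.0411] r 0.3211 area 2
scene disc [ 0.5615 -0.1143] gate [0.0363 0.0052] r 0.0416 area 558
scene disc gate [0.0328 0.0008] n 46 rms 0.0012
top disc gate [0.033 0.   ] n 0 rms nan
```

View pics/s14c.png

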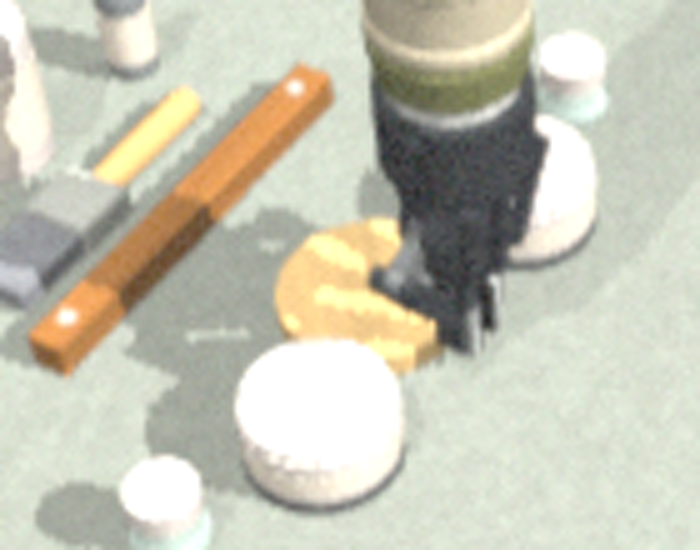

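View pics/wrist14.png

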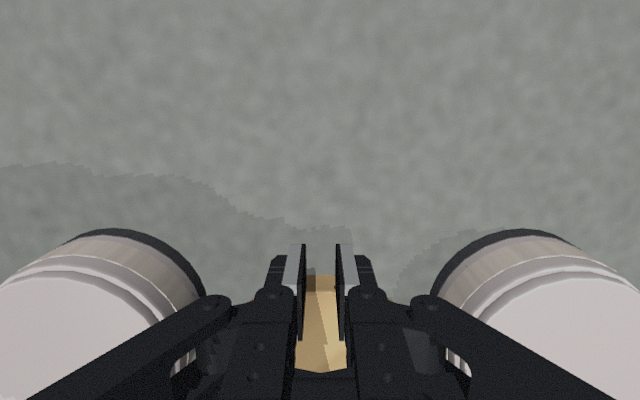

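The disc is through the gap at gate (0.033, 0.001), and the hand is symmetric between the tubs in the wrist view (tub edges at u≈205 and 430). Continuing slowly.

Emit:
apply_moves:
  moves:
    - [[0,0.5,0],0,0.15]
    - [[0,1,0],0,0.15]
    - [[0,1.4,0],0,0.15]
    - [[0,1.8,0],0,0.15]
    - [[0,2.2,0],0,0.15]
    - [[0,2.6,0],0,0.15]
    - [[0,3,0],0,0.15]
    - [[0,3.4,0],0,0.15]
    - [[0,3.8,0],0,0.15]
    - [[0,4.2,0],0,0.15]

```text
clock: 23.5
tcp_pos: [0.5616, -0.0931, -0.0206]
orientation: [-0.0, 0.995, -0.102, 0.0]
wrist_force: [-0.1, -0.6, -0.5]
finger_gap: 0.0127
```

```bash
python3 look.py 15 .075 0; python3 fit.py 15 .075 0 2>/dev/null
python3 - <<'E'
import cv2
a=cv2.imread("pics/scene15.png"); a=cv2.convertScaleAbs(a,alpha=1.6,beta=20);cv2.imwrite("pics/s15c.png",cv2.resize(a[130:240,180:320],None,fx=5,fy=5,interpolation=cv2.INTER_CUBIC))
E
```

```text
tcp [ 0.5616 -0.0931 -0.0206] gate [0.0155 0.001 ] yawerr 0.08 F [-0.1 -0.6 -0.5] t 23.5
top disc [ 0.4889 -0.2757] gate [ 0.2091 -0.0329] r 0.0261 area 175
scene disc [ 0.5559 -0.1552] gate [0.0775 0.0081] r 0.0432 area 569
scene disc gate [0.0742 0.0016] n 51 rms 0.0011
top disc gate [0.075 0.   ] n 0 rms nan
```

View pics/s15c.png

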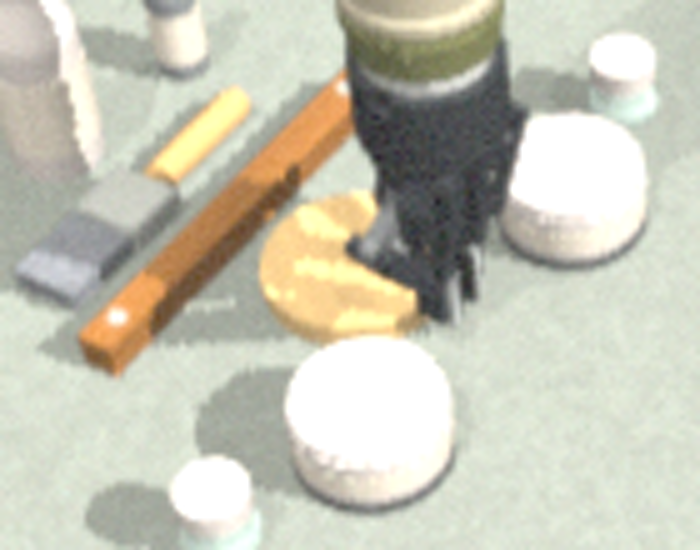

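Emit:
apply_moves:
  moves:
    - [[0,0.2,0],0,0.15]
    - [[0,0.4,0],0,0.15]
    - [[0,0.6,0],0,0.15]
    - [[0,0.8,0],0,0.15]
    - [[0,0.9,0],0,0.15]
    - [[0,1,0],0,0.15]
    - [[0,1.1,0],0,0.15]
    - [[0,1.2,0],0,0.15]
    - [[0,1.2,0],0,0.15]
    - [[0,1.2,0],0,0.15]

```text
clock: 24.9
tcp_pos: [0.5593, -0.1046, -0.0206]
orientation: [0.0, 0.995, -0.102, 0.0]
wrist_force: [0.7, -0.3, -0.4]
finger_gap: 0.0129
```

```bash
python3 look.py 16 .087 0; python3 fit.py 16 .087 0 2>/dev/null
python3 - <<'E'
import cv2
a=cv2.imread("pics/scene16.png"); a=cv2.convertScaleAbs(a,alpha=1.6,beta=20);cv2.imwrite("pics/s16c.png",cv2.resize(a[150:210,190:280],None,fx=8,fy=8,interpolation=cv2.INTER_CUBIC))
E
```

```text
tcp [ 0.5593 -0.1046 -0.0206] gate [0.0273 0.001 ] yawerr 0.07 F [ 0.7 -0.3 -0.4] t 24.9
top disc [ 0.5015 -0.2836] gate [ 0.2143 -0.0189] r 0.0179 area 64
scene disc [ 0.5549 -0.1652] gate [0.0875 0.0092] r 0.0436 area 567
scene disc gate [0.0856 0.0011] n 47 rms 0.0011
top disc gate [0.087 0.   ] n 0 rms nan
```

View pics/s16c.png

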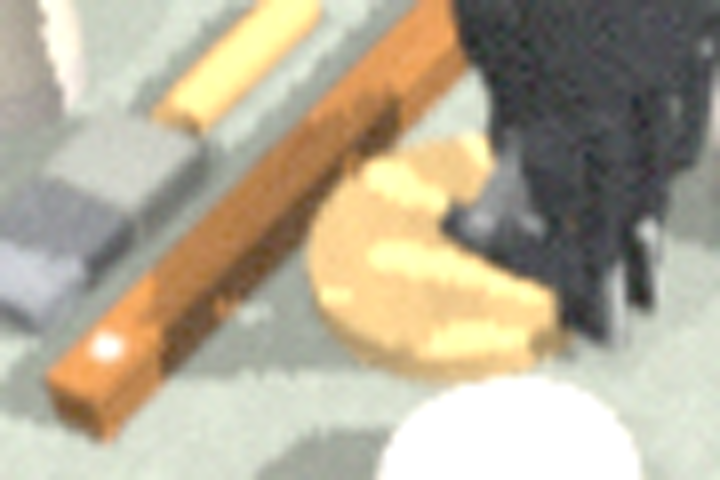

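The disc is about 2–4 mm from the rail. Creeping 3 mm more and checking force.

Emit:
apply_moves:
  moves:
    - [[0,0.05,0],0,0.15]
    - [[0,0.1,0],0,0.15]
    - [[0,0.15,0],0,0.15]
    - [[0,0.2,0],0,0.15]
    - [[0,0.25,0],0,0.15]
    - [[0,0.3,0],0,0.15]
    - [[0,0.3,0],0,0.15]
    - [[0,0.3,0],0,0.15]
    - [[0,0.3,0],0,0.15]
    - [[0,0.3,0],0,0.15]

```text
clock: 26.3
tcp_pos: [0.5586, -0.1075, -0.0206]
orientation: [-0.0, 0.995, -0.102, 0.0]
wrist_force: [-0.1, 0.0, 0.6]
finger_gap: 0.013
```

```bash
python3 look.py 17 .09 0; python3 fit.py 17 .09 0 2>/dev/null
python3 - <<'E'
import cv2
a=cv2.imread("pics/scene17.png"); a=cv2.convertScaleAbs(a,alpha=1.6,beta=20);cv2.imwrite("pics/s17c.png",cv2.resize(a[150:210,190:280],None,fx=8,fy=8,interpolation=cv2.INTER_CUBIC))
E
```

```text
tcp [ 0.5586 -0.1075 -0.0206] gate [0.0302 0.001 ] yawerr 0.08 F [-0.1  0.   0.6] t 26.3
top disc [ 0.5088 -0.282 ] gate [ 0.2112 -0.0121] r 0.013 area 36
scene disc [ 0.554  -0.1687] gate [0.0911 0.0089] r 0.0432 area 562
scene disc gate [0.0884 0.0012] n 42 rms 0.0011
top disc gate [0.09 0.  ] n 0 rms nan
```

View pics/s17c.png

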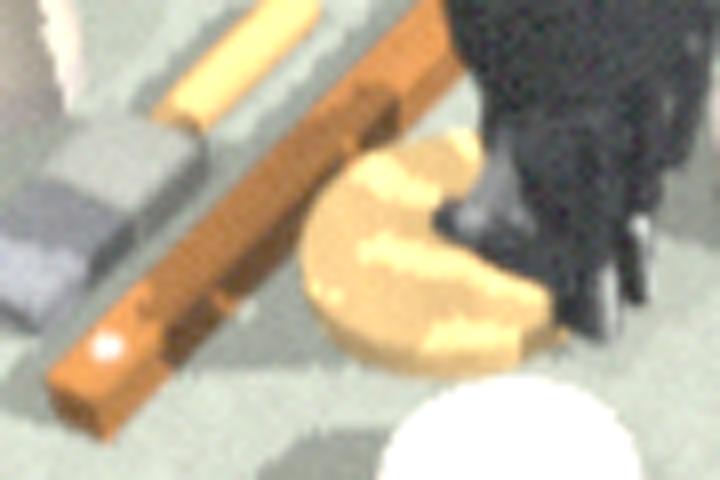

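Emit:
apply_moves:
  moves:
    - [[0,0.03,0],0,0.15]
    - [[0,0.06,0],0,0.15]
    - [[0,0.09,0],0,0.15]
    - [[0,0.12,0],0,0.15]
    - [[0,0.15,0],0,0.15]
    - [[0,0.15,0],0,0.15]
    - [[0,0.15,0],0,0.15]
    - [[0,0.15,0],0,0.15]
    - [[0,0.15,0],0,0.15]
    - [[0,0.15,0],0,0.15]

```text
clock: 27.7
tcp_pos: [0.5583, -0.1089, -0.0206]
orientation: [-0.0, 0.995, -0.102, 0.0]
wrist_force: [0.4, 1.6, 0.7]
finger_gap: 0.0132
```

```bash
python3 look.py 18 .09 0; python3 fit.py 18 .09 0 2>/dev/null
```

```text
tcp [ 0.5583 -0.1089 -0.0206] gate [0.0316 0.001 ] yawerr 0.08 F [0.4 1.6 0.7] t 27.7
top disc [ 0.5153 -0.281 ] gate [ 0.2089 -0.0059] r 0.0089 area 21
scene disc [ 0.5539 -0.1691] gate [0.0914 0.009 ] r 0.0438 area 562
scene disc gate [0.0894 0.0015] n 42 rms 0.001
top disc gate [0.09 0.  ] n 0 rms nan
```

Emit:
apply_moves:
  moves:
    - [[0,0.03,0],0,0.15]
    - [[0,0.06,0],0,0.15]
    - [[0,0.09,0],0,0.15]
    - [[0,0.12,0],0,0.15]
    - [[0,0.12,0],0,0.15]
    - [[0,0.12,0],0,0.15]
    - [[0,0.12,0],0,0.15]
    - [[0,0.12,0],0,0.15]
    - [[0,0.12,0],0,0.15]
    - [[0,0.12,0],0,0.15]

```text
clock: 29.1
tcp_pos: [0.5582, -0.1092, -0.0206]
orientation: [-0.001, 0.995, -0.102, 0.0]
wrist_force: [1.3, 5.6, 0.9]
finger_gap: 0.0128
```

```bash
python3 look.py 19 .09 0; python3 fit.py 19 .09 0 2>/dev/null
```

```text
tcp [ 0.5582 -0.1092 -0.0206] gate [0.032 0.001] yawerr 0.12 F [1.3 5.6 0.9] t 29.1
top disc [ 0.5166 -0.2877] gate [ 0.2152 -0.0033] r 0.009 area 18
scene disc [ 0.5536 -0.1697] gate [0.0921 0.0088] r 0.0437 area 561
scene disc gate [0.0895 0.001 ] n 39 rms 0.0009
top disc gate [0.09 0.  ] n 0 rms nan
```

Contact with the rail is confirmed: the tool stalled at 5.6 N and the disc is at gate x≈0.0895. Retreating straight back, then up.

Emit:
apply_moves:
  moves:
    - [[0,-0.3,0],0,0.15]
    - [[0,-1,0],0,0.15]
    - [[0,-2,0],0,0.15]
    - [[0,-3,-0.5],0,0.15]
    - [[0,-4,-2],0,0.15]
    - [[0,-5,-5],0,0.15]
    - [[0,-8,-9],0,0.15]
    - [[0,-13,-13],0,0.15]
    - [[0,-18,-16],0,0.15]
    - [[0,-23,-18],0,0.15]

```text
clock: 30.5
tcp_pos: [0.6058, 0.1172, 0.1631]
orientation: [-0.0, 0.995, -0.102, 0.002]
wrist_force: [0.9, -0.0, 0.6]
finger_gap: 0.0126
```

```bash
python3 look.py 20 .09 0; python3 fit.py 20 .09 0 2>/dev/null
python3 - <<'E'
import cv2
a=cv2.imread("pics/scene20.png"); a=cv2.convertScaleAbs(a,alpha=1.5,beta=20);cv2.imwrite("pics/s20c.png",cv2.resize(a[110:260,160:340],None,fx=4,fy=4,interpolation=cv2.INTER_CUBIC))
E
```

```text
tcp [0.6058 0.1172 0.1631] gate [-0.1994  0.0013] yawerr 0.09 F [ 0.9 -0.   0.6] t 30.5
top disc [ 0.5086 -0.1717] gate [ 0.1033 -0.0348] r 0.0645 area 1264
scene disc [ 0.5084 -0.1677] gate [ 0.0994 -0.0359] r 0.069 area 1118
scene disc gate [0.0903 0.0007] n 72 rms 0.0011
top disc gate [0.091  0.0017] n 99 rms 0.0009
```

View pics/s20c.png

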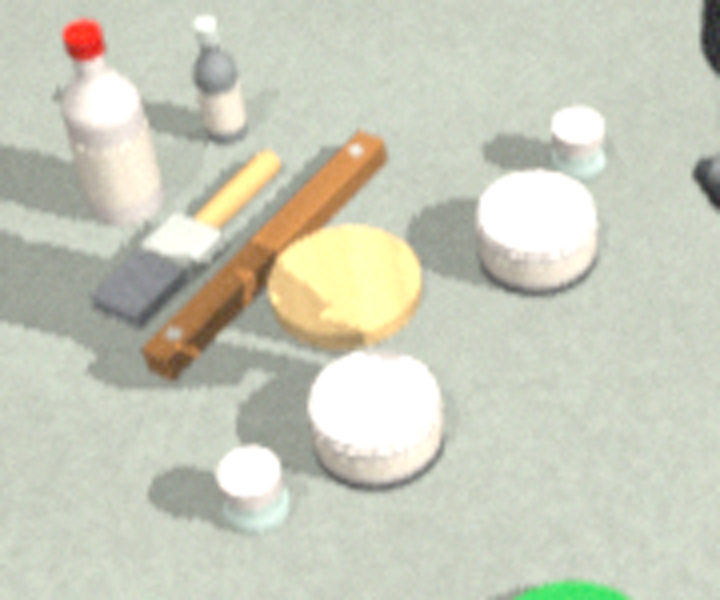

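View pics/top20.png

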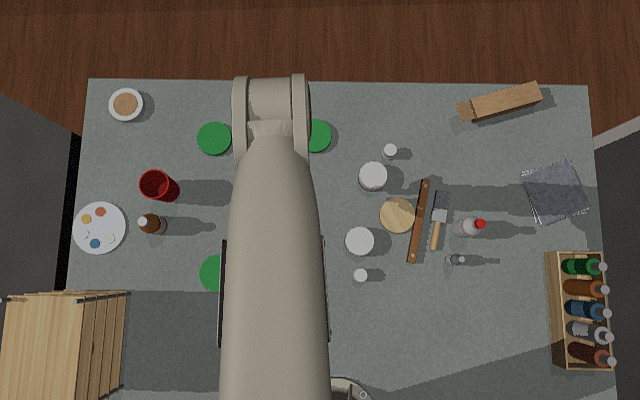

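The disc lies flat against the rail (top view (397,215), scene crop (345,285)). Both views put it at gate (0.0905, 0.001), the hand is clear, and the bystanders are where they started. Handing in.

```bash
python3 -c "
from workcell import env
print(env.hand_in())"
```

```text
the job is handed in; nothing more can be done
None
```

I pushed the coaster blank through the gap and up against the rail, then handed the job in; the simulator gives no verdict.

**How it went:**
- **To the centre line:** I pushed the disc diagonally with the fingers half-spread.
- **Through the gap:** I backed off and narrowed the fingers so the knuckles would clear the tubs, then pushed straight. The disc measured about 1 mm or less off centre just before and just after the gap.
- **Against the rail:** I kept going until the tool stalled against it at about 5.6 N, then retreated and lifted.

**Last checks:**
- Both cameras put the disc flat at about gate x = 0.090 to 0.091 m, y = 0.001 to 0.002 m. That is inside the limits.
- The hand was clear of everything at about 30.5 s.
- By eye, the bystanders in view had not moved. I did not measure them, and the arm hid the heart in the last top view.

**What disagreed:**
- **First approach:** it was too high. The fingertips sat about 30 mm behind the stated TCP, against the 13 mm I expected, so they passed just over the disc's edge. They neither moved nor touched it measurably, and I repeated the approach lower.
- **In the gap:** the arm blocked the top camera there, so that position comes from the scene camera alone.
- **Rail position:** my image measurement put it at gate x of about 0.1375 m, against the stated 0.140 m. The contact point agreed with the stated figure.

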